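# Clamp a row of gift cartons for the ribbon

## Robot

A 7-joint arm with a two-finger parallel gripper is mounted at the origin on the work surface. World frame = base frame: x ahead of the robot, y to its left, z up, the work surface at z = 0. Lengths are in m, angles in degrees, forces in N, time in s.
With the tool pointing down it reaches from about 0.425 to 0.875 m from the base axis. Payload 8.4 kg.
Tool frame: the origin (TCP) lies between the finger pads; the fingertips stand 14 mm ahead of it and the grasp point (between the pads) lies 5 mm behind it; z points along the fingers, y is the direction in which the jaws open and shut (so a half turn about z gives the same grasp; the last joint's range is limited). The gripper opens to 87 mm and grips with 3 to 60 N. Pads are 19 mm wide; open, the fingers measure 117 mm over their backs; the gripper's body (75 mm by 190 mm) begins 51 mm behind the grasp point.
Start: joints at [-69.511, 19.091, 2.286, 83.961, -0.768, 76.965, -3.352], TCP at [0.287, 0.583, 0.237] pointing down, gripper open.
Joint ranges: [-147.57, 147.57], [-21.85, 119.76], [-74.77, 79.35], [14.55, 137.4], [-85.83, 265.84], [4.83, 119.75], [-152.11, 152.11]. Speed limits (degrees/s): [127.2, 127.2, 159.86, 159.86, 180, 180, 180].

## Interface

Orientations are given as a 3x3 rotation matrix whose columns are the frame's x, y, z axes.
In Python, from plant import r, camera, camera_model, ticket gives the robot as it stands.
- The arm moves only by the tool jog_arm, never from a script. Its arguments are lists of equal length, an entry for each row: "claw": the finger opening in mm, from 0 to 87; "offset": the shift along the world's x, y, z in mm, a list of three; "yaw": the turn about the world's z in rad. A call has 1 to 12 rows; each row is the pose to reach, as a shift and turn from the pose commanded when the call began; what a row does not reach only later rows make up. A row lasts 1/8 s, in which the tool goes at most 62.5 mm and 10.7 degrees, less where a joint would pass 70% of its speed; a pose out of reach is approached as far as the arm can. A call with a gripper value outside its range is refused whole. The fingers move at their own pace and stop on an object; "force" is the grip in N (left out, the last holds). Time passes only in rows, so rows that repeat a pose let the fingers close. It gives the time, the measured TCP pose, the force and the opening at its end, in the units of the state.
- r.observe(): the state, without advancing time (a new reading comes with each control period).
- camera(name): name is "scene" or "side" or "wrist"; returns the picture (420x560x3 uint8, red, green, blue); there is no depth.
- camera_model(name): a dict with "K" (3x3 intrinsics, pixels), "position" and "attitude" of the camera in the world. Camera axes: x right, y down, z forward; pixel columns grow to the right and rows downward; lengths in m; the calibration is good to about 2 mm. The wrist camera is an equidistant fisheye: a pixel r from the principal point sees the ray r / f radians off the axis. A picture is of the moment at which its call begins: read the wrist's pose just before it. camera_model takes no time and is no camera call; for the wrist camera it gives the pose at the moment of the call.
- ticket.finish_job(): hands the job in, once; it reports no verdict.
The state is a dict: "t": time; "joint_positions": joint angles; "dq": joint speeds; "tau": joint torques, N m; "tool_pos": TCP position; "orientation": TCP orientation; "force": force on the tool from outside, world axes, zero at the start; "ft_torque": the same for the moment, N m; "finger_gap": finger opening in m.
Only numpy, scipy, OpenCV 4.12 (cv2) and the standard library are available. Lean on these libraries where they do the work, as an engineer would, in place of code of your own. Each camera call takes 0.05 s, during which the arm holds its last target.

## Task

Put the two loose striped cartons upright into the clamp's channel, in one neat row with the carton that already stands against the end stop, and let go of them. Then pump the clamp's trigger, moving the jaw with the trigger only, until the jaw's spring pad bears on the row and is pushed in about half-way, but never so far that the cartons are crushed, so that the row is tight against the stop. Finish while holding: end with the gripper still closed around the clamp's grip and the squeezed trigger, keeping that pressure on while somebody else ties the ribbon; leave the other things on the counter alone.

Things in the scene. Friction and masses are not known exactly. Their poses are not given: they have to be found in the camera images.
- clamp: ratchet bar clamp fixed to a wooden board 375 x 92 x 10 mm, lying on the counter. Origin on the counter; local x is the way the jaw closes, towards the stop; z up. Board: local x -157 to 218, top at z 10 mm. Head at local x -118 to -58: fixed black grip (14 thick in x, 28 wide, z 61 to 113 mm) with the trigger on its -x side; all else near it is below z 64. A toothed steel bar carries the jaw.
- stop: aluminium end stop plate across the channel, 66 mm wide, top 66 mm above the counter, fixed to the clamp; origin at the foot of its face that looks to the jaw (local x of the clamp 200 mm, 10 mm above the counter)
- row (a point): middle of the channel's floor at the foot of the end stop (clamp local x 200 mm, z 10 mm); axes as the clamp's. The channel for the row stretches from here towards -x for 138 mm between two aluminium lips, 8 mm above the floor, inner faces 62 mm apart, each 6 mm thick
- trigger_top (a point): axis of the trigger's round top bar (10 mm diameter, 24 mm long in y), 96 mm from its pivot. Released: 58 mm behind (-x of) the grip's origin, 105 mm above the counter, grip plus trigger 63 mm over their outer faces. Fully squeezed (hard stop, 0.30 rad): about 39 mm over all, bar 110 mm above the counter
- trigger: trigger lever leaning away from the grip, sprung outwards; origin on its pivot, z 14 mm. Squeezing takes 2 to 5 N, up to 15 N with the pad pressed. Squeezed towards the grip, its pawl catches a tooth (5 mm apart) after up to 5 mm of lost motion and drives the jaw about half as far as the top bar moves: mostly 10 mm per full squeeze. Let back out, it clicks over the teeth
- jaw: black plate 44 x 44 mm (12 thick, z 14 to 58 mm) on the toothed bar; slides along clamp x. Origin on the counter; free pad face at jaw local x 34 mm, plate at -2 to 10. Starts with the pad 26 to 40 mm short of a closed row of three. Held by friction (4 N) only, no lock: a pressed pad pushes it back a little when the trigger is let go, so pressure lasts only while the trigger is held
- pad_face (a point): middle of the front face of the jaw's black rubber spring pad (40 mm wide, 36 mm tall), 36 mm above the counter; axes as the clamp's
- pad (a joint): how far the spring pad is pushed in towards the jaw plate: 0 free, 0.014 m fully in (bottomed out); 1.4 N per mm. Half-way, 0.007, is about 10 N
- carton_a: striped paper carton with flat top, 42 (x) x 55 (y) x 54 mm tall, origin in the middle of its underside; it already stands in the channel against the end stop, its 42 mm side along the row
- carton_b: loose carton exactly like carton_a, 42 (x) x 55 (y) x 54 mm, about 0.1 kg; it belongs in the row with its 42 mm side along the row, either way round, in either place
- carton_c: the other loose carton, the same as carton_b
- spool: bystander: wooden ribbon spool, 52 mm across, 30 mm high, origin under its middle
- tin: bystander: round metal tin, 66 mm across, 35 mm high, origin under its middle
- server: bystander: cake server lying on the counter
- jam: bystander: jar, 60 mm across, 85 mm high
- mug: bystander: white mug, 80 mm across, 90 mm high
- flatbox: bystander: flat cardboard box 110 x 90 x 30 mm
- grip: the fixed grip, 14 mm thick in x (clamp local x -92 to -78 mm), 28 mm wide, z 61 to 113 mm; origin on its face that looks to the jaw (+x), 100 mm above the counter: one finger bears on this face, the other on the trigger; axes as the clamp's

How it is judged:
By the outcome, as a careful person would: the job done as asked, in the order asked, and still so for the second after the job is handed in, while the arm keeps its last pose, push and grip.
It also fails if it takes over 72 s, if anything falls off the work surface, if the arm or the gripper's body presses on something with over 40 N, if the wrist force passes 120 N, or if a joint passes its speed limit or range.

## Working session

There is one attempt and no reset: what is moved stays moved. The work goes in short steps, Python scripts to look and compute and a tool call to move; the robot and the scene stay as the last step left them, time stands still between calls to the robot, and variables do not carry over. Pictures are saved under pics/ and viewed, and the job is handed in when it is done.

Besides the shell and the picture viewer there is one more tool, called after ">>>" by a JSON object that holds its "api" and its "payload", one argument or row to a line. jog_arm: Moves the arm, as the interface text tells. Its arguments: {"type":"object","properties":{"claw":{"type":"array","items":{"type":"number"}},"offset":{"type":"array","items":{"type":"array","items":{"type":"number"}}},"yaw":{"type":"array","items":{"type":"number"}},"force":{"type":"number"}},"required":["claw","offset","yaw"]}

```bash
ls; mkdir -p pics; python3 - <<'E'
from plant import r, camera, camera_model, ticket
import cv2
for n in ("scene","side","wrist"):
    m=camera_model(n); print(n,m)
    cv2.imwrite(f"pics/{n}0.png",camera(n)[:,:,::-1])
s=r.observe(); print(s)
E
```

```text
pics
scene {'K': array([[409.77364553,   0.        , 275.20036439],
       [  0.        , 409.77364553, 209.85367587],
       [  0.        ,   0.        ,   1.        ]]), 'position': array([1.06214693, 0.52694081, 0.85029475]), 'attitude': array([[-0.71352944,  0.52042111, -0.46908167],
       [ 0.70048989,  0.51674362, -0.49222957],
       [-0.0137717 , -0.67980725, -0.73326151]])}
side {'K': array([[450.73306093,   0.        , 281.24987253],
       [  0.        , 450.73306093, 211.86122673],
       [  0.        ,   0.        ,   1.        ]]), 'position': array([ 0.05516178, -0.90627059,  0.76480517]), 'attitude': array([[ 0.87143671, -0.24952008,  0.4223006 ],
       [-0.49006046, -0.4796608 ,  0.72785044],
       [ 0.02094774, -0.84122842, -0.54027395]])}
wrist {'K': array([[325.1922621 ,   0.        , 279.84774181],
       [  0.        , 325.1922621 , 207.73753299],
       [  0.        ,   0.        ,   1.        ]]), 'position': array([0.21184179, 0.61965019, 0.38393383]), 'attitude': array([[ 0.44117319,  0.85544782,  0.27124755],
       [ 0.89742042, -0.41997362, -0.13512495
[... 155 characters left out ...]
-0.76717748,  76.96430306,  -3.35162692]), 'dq': array([-0.00398875, -0.16070025, -0.0056249 , -0.17548719, -0.084847  ,
        0.04667732,  0.00191263]), 'tau': array([ 2.08289770e-03, -6.56841159e+01,  1.33645378e+00, -4.04100931e+01,
       -5.98804839e-02,  4.20200871e-02,  1.40163484e-04]), 'tool_pos': array([0.28659163, 0.58303831, 0.2358559 ]), 'orientation': array([[-8.97452279e-01,  4.41111315e-01, -4.64315470e-04],
       [ 4.41111549e-01,  8.97451540e-01, -1.15513260e-03],
       [-9.28414244e-05, -1.24149130e-03, -9.99999225e-01]]), 'force': array([0.60121302, 0.08412018, 1.18011059]), 'ft_torque': array([-0.02611147,  0.0070443 ,  0.02397777]), 'finger_gap': 0.0872641355981188}
```

View pics/scene0.png

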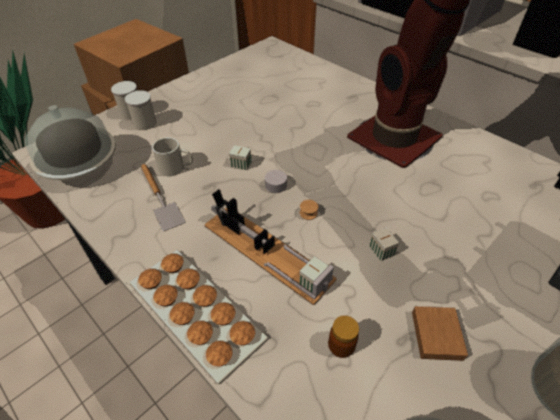

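View pics/side0.png

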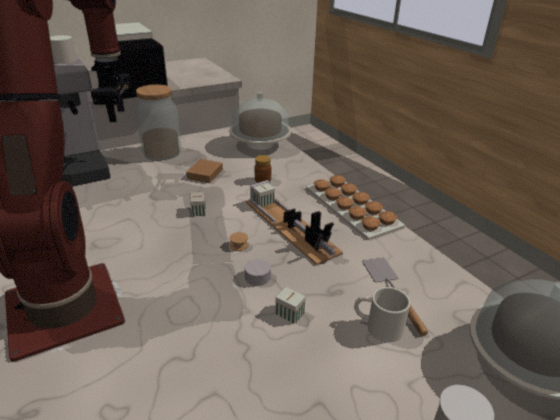

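View pics/wrist0.png

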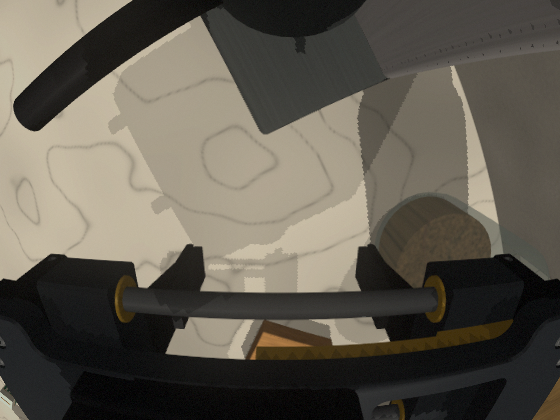

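The scene view shows the clamp around (270,245), carton_a at (316,273) and the loose cartons at (240,157) and (384,244). I'll zoom in next.

```bash
python3 - <<'E'
import cv2
a=cv2.imread('pics/scene0.png'); b=cv2.imread('pics/side0.png')
cv2.imwrite('pics/z1.png',cv2.resize(a[180:310,190:350],None,fx=5,fy=4.6,interpolation=cv2.INTER_CUBIC)[:600,:800])
def c(im,x,y,w,h,f): return cv2.resize(im[y:y+h,x:x+w],None,fx=f,fy=f,interpolation=cv2.INTER_CUBIC)
import numpy as np
t=[c(a,220,137,40,40,7),c(a,364,224,40,40,7)]
u=[c(b,270,285,40,40,7),c(b,180,185,40,40,7)]
cv2.imwrite('pics/z2.png',np.vstack([np.hstack(t),np.hstack(u)]))
cv2.imwrite('pics/z3.png',c(b,235,170,120,100,6))
E
```

```text
(no output)
```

View pics/z1.png

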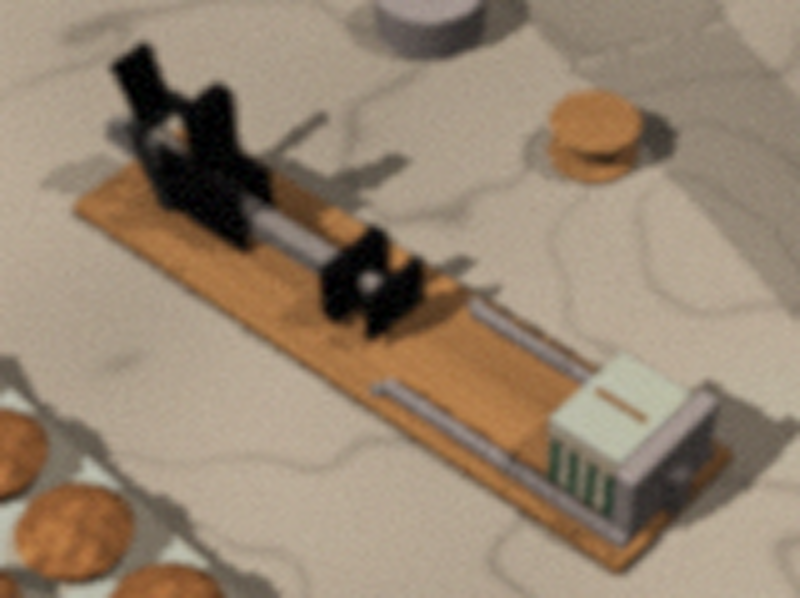

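View pics/z2.png

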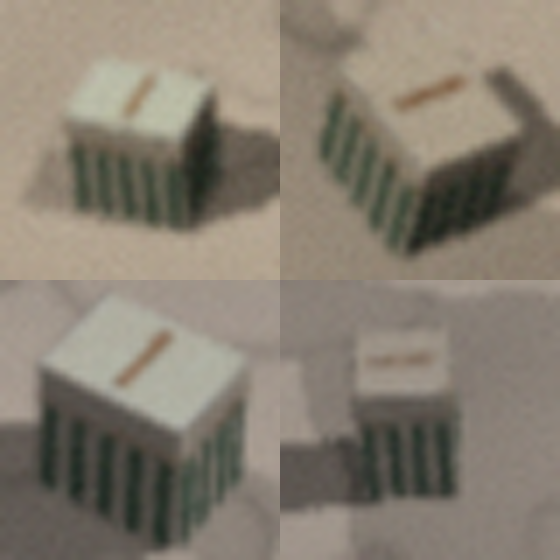

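View pics/z3.png

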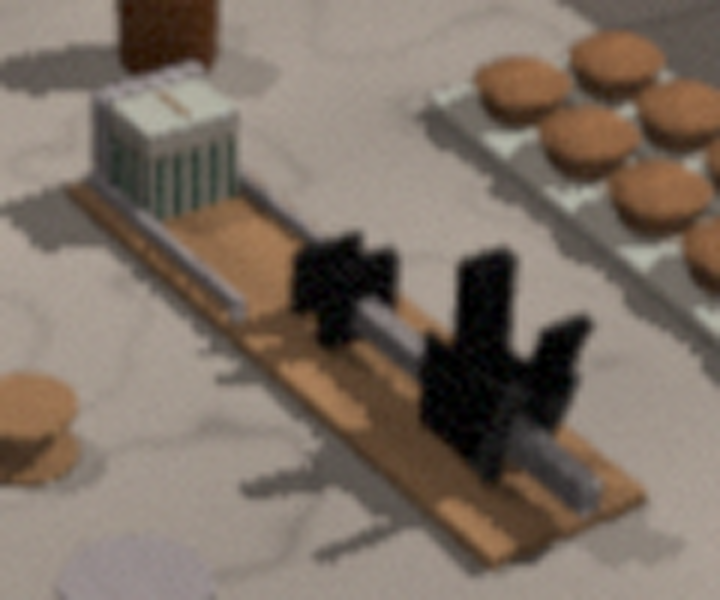

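```bash
cat > h.py <<'E'
import numpy as np, cv2
from plant import r, camera, camera_model, ticket
def ray(n,p,m=None):
    m=m or camera_model(n); K=m['K']; p=np.atleast_2d(np.array(p,float))
    d=(p-K[:2,2])/K[0,0]
    if n=='wrist':
        rr=np.linalg.norm(d,axis=1); 
        v=np.c_[d*(np.sin(rr)/np.maximum(rr,1e-9))[:,None],np.cos(rr)]
    else: v=np.c_[d,np.ones(len(d))]
    return np.array(m['position']),v@np.array(m['attitude']).T
def onz(n,p,z,m=None):
    o,v=ray(n,p,m); return (o+v*((z-o[2])/v[:,2])[:,None])[:,:2]
def pix(n,P,m=None):
    m=m or camera_model(n); P=np.atleast_2d(P); c=(P-m['position'])@np.array(m['attitude'])
    if n=='wrist':
        q=np.linalg.norm(c[:,:2],axis=1); th=np.arctan2(q,c[:,2]); d=c[:,:2]/np.maximum(q,1e-9)[:,None]*th[:,None]
    else: d=c[:,:2]/c[:,2:]
    return d*m['K'][0,0]+m['K'][:2,2]
E
python3 - <<'E'
from h import *
np.set_printoptions(precision=4,suppress=True)
z1=lambda L:[(190+(x+.5)/5-.5,180+(y+.5)/4.6-.5) for x,y in L]
zz=lambda L,ox,oy,f:[(ox+(x+.5)/f-.5,oy+(y+.5)/f-.5) for x,y in L]
B=onz('scene',z1([(75,207),(622,562),(730,452)]),.01); print('board scene',B, np.linalg.norm(np.diff(B,axis=0),axis=1))
B=onz('side',zz([(65,187),(490,562),(645,495)],235,170,6),.01); print('board side',B, np.linalg.norm(np.diff(B,axis=0),axis=1))
def rep(t,P):
    e=np.roll(P,-1,0)-P; print(t,P.mean(0),np.linalg.norm(e,axis=1),np.degrees(np.arctan2(e[:,1],e[:,0])))
rep('A scene z64',onz('scene',z1([(552,415),(625,352),(712,395),(622,462)]),.064))
rep('A side z64',onz('side',zz([(102,95),(190,72),(242,110),(150,138)],235,170,6),.064))
rep('B scene',onz('scene',zz([(66,125),(97,58),(218,90),(180,145)],220,137,7),.054))
rep('B side',onz('side',zz([(40,88),(117,10),(247,72),(183,170-15)],270,285,7),.054))
rep('C scene',onz('scene',zz([(55,85),(150,165),(240,125),(150,50)],364,224,7),.054))
rep('C side',onz('side',zz([(77,50),(74,113),(178,113),(168,50)],180,185,7),.054))
E
```

```text
board scene [[ 0.6979 -0.1342]
 [ 0.6644  0.2333]
 [ 0.5788  0.2265]] [0.369  0.0859]
board side [[ 0.5753  0.2213]
 [ 0.6041 -0.1508]
 [ 0.6931 -0.1436]] [0.3733 0.0892]
A scene z64 [0.6218 0.1948] [0.0528 0.0471 0.0592 0.0413] [-177.5893  100.3665   -2.8177  -87.0662]
A side z64 [0.6237 0.1913] [0.0528 0.049  0.056  0.0516] [   1.0662  -84.0593 -176.1078   92.2711]
B scene [ 0.4588 -0.2588] [0.0474 0.0596 0.04   0.0522] [-146.9596  112.3894   23.7244  -60.3247]
B side [ 0.4566 -0.2656] [0.0452 0.0508 0.0438 0.0538] [  26.8537  -63.7103 -149.1994  117.9176]
C scene [0.4297 0.2544] [0.0452 0.0388 0.0429 0.0399] [ 82.494  162.0452 -98.3533 -21.1195]
C side [0.4262 0.2477] [0.0542 0.0445 0.0549 0.0402] [-111.1063  -27.3779   73.3327  152.7137]
```

>>> {"api": "jog_arm", "payload": {
  "claw": [87,87,87,87,87,87,87,87,87,87],
  "offset": [
    [20,-40,0],
    [40,-95,0],
    [62,-145,0],
    [84,-197,0],
    [106,-250,0],
    [125,-295,0],
    [138,-325,0],
    [141,-332,0],
    [141,-332,0],
    [141,-332,0]
  ],
  "yaw": [0.02,0.04,0.06,0.08,0.1,0.12,0.14,0.16,0.16,0.16]
}}

```text
t: 1.4
tool_pos: [0.427, 0.2527, 0.2364]
orientation: [[-0.957, 0.291, -0.0], [0.291, 0.957, -0.0], [0.0, -0.0, -1.0]]
force: [-0.6, 0.8, 0.5]
finger_gap: 0.0872
```

```bash
cat > w.py <<'E'
import sys; from h import *
np.set_printoptions(precision=4,suppress=True)
n=sys.argv[1]; s=r.observe(); m=camera_model('wrist'); im=camera('wrist')
np.savez(f'pics/{n}.npz',K=m['K'],position=m['position'],attitude=m['attitude'],im=im)
cv2.imwrite(f'pics/{n}.png',im[:,:,::-1])
print(s['t'],s['tool_pos'],np.degrees(np.arctan2(*s['orientation'][1::-1,1])),s['finger_gap'],s['joint_positions'])
E
python3 w.py w1
```

```text
1.4 [0.427  0.2527 0.2364] 73.08990774237863 0.08718784428146126 [-49.2394   0.7393  13.6895 105.4339  -0.1933  73.8649  37.5927]
```

View pics/w1.png

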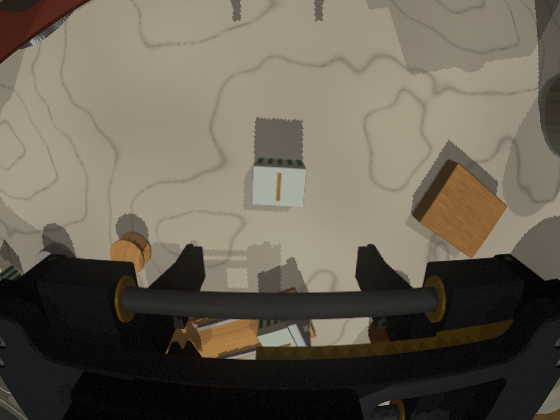

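Carton_c's pale top is clear at (277,186), with the tape running down the image.

```bash
cat > top.py <<'E'
import sys; from h import *
np.set_printoptions(precision=4,suppress=True)
n,x0,y0,x1,y1,z,thr=sys.argv[1],*map(float,sys.argv[2:8])
d=np.load(f'pics/{n}.npz'); im=d['im'].astype(int); m=dict(K=d['K'],position=d['position'],attitude=d['attitude'])
g=(im[:,:,1]>=im[:,:,0])&(im[:,:,1]>thr)
k=np.zeros(g.shape,np.uint8); x0,y0,x1,y1=map(int,(x0,y0,x1,y1)); k[y0:y1,x0:x1]=g[y0:y1,x0:x1]*255
k=cv2.morphologyEx(k,cv2.MORPH_OPEN,np.ones((5,5)));k=cv2.morphologyEx(k,cv2.MORPH_CLOSE,np.ones((9,9)))
c=max(cv2.findContours(k,cv2.RETR_EXTERNAL,cv2.CHAIN_APPROX_NONE)[0],key=cv2.contourArea)[:,0]
print('bbox px',c.min(0),c.max(0))
P=onz('wrist',c,z,m); R=cv2.minAreaRect((P*1000).astype(np.float32)); print(R); print(cv2.boxPoints(R))
E
python3 top.py w1 230 150 330 220 .054 120; python3 - <<'E'
import numpy as np
im=np.load('pics/w1.npz')['im'];print(im[190,265],im[190,300],im[230,260])
E
```

```text
bbox px [252 166] [304 206]
((424.6283874511719, 250.9374237060547), (53.86806869506836, 41.09247589111328), 69.84786224365234)
[[396.0608 232.7307]
 [434.6377 218.5738]
 [453.196  269.1441]
 [414.6191 283.3011]]
[167 172 161] [165 171 154] [165 158 139]
```

>>> {"api": "jog_arm", "payload": {
  "claw": [87,87,87,87,87,87,48,48,48,48,48],
  "offset": [
    [-2.4,-1.8,-50],
    [-2.4,-1.8,-100],
    [-2.4,-1.8,-150],
    [-2.4,-1.8,-185],
    [-2.4,-1.8,-200],
    [-2.4,-1.8,-200],
    [-2.4,-1.8,-200],
    [-2.4,-1.8,-200],
    [-2.4,-1.8,-200],
    [-2.4,-1.8,-200],
    [-2.4,-1.8,-200]
  ],
  "yaw": [-0.057,-0.057,-0.057,-0.057,-0.057,-0.057,-0.057,-0.057,-0.057,-0.057,-0.057],
  "force": 12
}}

```text
t: 2.82
tool_pos: [0.4256, 0.2498, 0.037]
orientation: [[-0.938, 0.347, 0.001], [0.347, 0.938, 0.001], [-0.0, 0.001, -1.0]]
force: [-0.8, 0.2, 5.5]
finger_gap: 0.0551
```

>>> {"api": "jog_arm", "payload": {
  "claw": [48,48,48,48,48,48,48,48,48,48,48,48],
  "offset": [
    [0,0,50],
    [0,0,110],
    [10,-12,155],
    [40,-48,165],
    [75,-90,165],
    [110,-130,165],
    [145,-170,165],
    [175,-210,165],
    [200,-238,165],
    [210,-250,165],
    [210,-250,165],
    [210,-250,165]
  ],
  "yaw": [0,0,-0.1,-0.25,-0.4,-0.56,-0.72,-0.88,-1.02,-1.134,-1.134,-1.134]
}}

```text
t: 4.32
tool_pos: [0.6347, 0.0005, 0.2011]
orientation: [[-0.086, 0.996, -0.001], [0.996, 0.086, 0.0], [0.001, -0.001, -1.0]]
force: [-0.4, 0.4, -1.2]
finger_gap: 0.0548
```

```bash
python3 w.py w2
```

```text
4.325 [0.6347 0.0005 0.2011] 4.954244669869276 0.05482346476005958 [-30.0679  20.4682  33.427   90.2569 -11.6539  72.8428  10.1122]
```

View pics/w2.png

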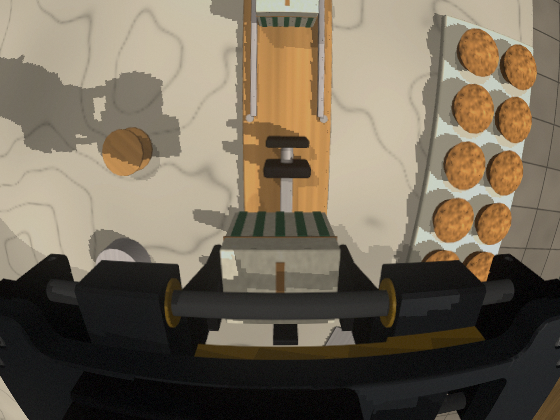

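The channel, lips and jaw are in view, with carton_a cut off at the top edge. I'll shift forward to see the stop.

>>> {"api": "jog_arm", "payload": {
  "claw": [48,48,48],
  "offset": [
    [-3,40,0],
    [-6,70,0],
    [-6,70,0]
  ],
  "yaw": [0,0,0]
}}

```text
t: 4.75
tool_pos: [0.6284, 0.0744, 0.2014]
orientation: [[-0.091, 0.996, -0.001], [0.996, 0.091, 0.002], [0.002, -0.0, -1.0]]
force: [0.4, -0.2, -1.1]
finger_gap: 0.0549
```

```bash
python3 w.py w3; python3 top.py w3 200 0 380 150 .064 120
```

```text
4.75 [0.6284 0.0744 0.2014] 5.2020934509972285 0.05488161757737138 [-35.6326  19.944   31.8306  90.4971 -10.9855  72.6993   3.1434]
bbox px [256  48] [319  93]
((624.66259765625, 191.51724243164062), (54.29538345336914, 40.614830017089844), 4.946780681610107)
[[595.8649 209.4081]
 [599.3671 168.9445]
 [653.4603 173.6264]
 [649.9581 214.09  ]]
```

View pics/w3.png

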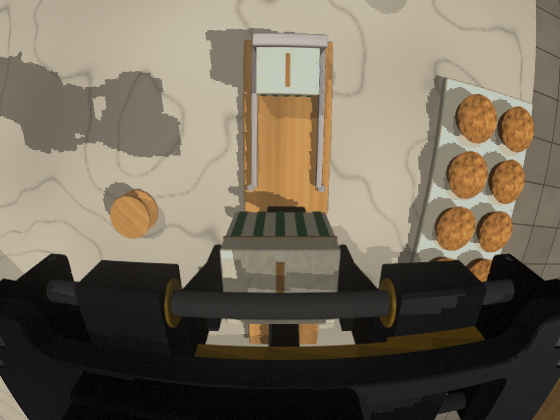

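```bash
python3 - <<'E'
from h import *
np.set_printoptions(precision=4,suppress=True)
d=np.load('pics/w3.npz'); m={k:d[k] for k in('K','position','attitude')}; im=d['im']
im=im[:,:,::-1]
cv2.imwrite('pics/w3z.png',cv2.resize(im[25:215,230:350],None,fx=4.2,fy=3.1*1,interpolation=cv2.INTER_CUBIC))
import math
A=np.array([.6247,.1915]); th=math.radians(94.95); u=np.array([math.cos(th),math.sin(th)])
print('stop face',A+u*.021,'slot1',A-u*.042,'slot2',A-u*.084)
# carton held top
d=np.load('pics/w3.npz')
# predicted lips ends & stop in image
v=np.array([-u[1],u[0]]); S=A+u*.021
pts=[np.r_[S+u*x+v*y,z] for x,y,z in [(-.138,.031,.018),(-.138,.037,.018),(-.138,-.031,.018),(-.138,-.037,.018),(0,.033,.066),(0,-.033,.066),(.018,.046,.010),(.018,-.046,.010)]]
print(pix('wrist',pts,m))
E
```

```text
stop face [0.6229 0.2124] slot1 [0.6283 0.1497] slot2 [0.6319 0.1078]
[[256.3114 187.852 ]
 [250.6399 187.8463]
 [315.119  188.148 ]
 [320.749  188.199 ]
 [249.1842  46.2793]
 [326.1972  47.167 ]
 [241.7379  39.9704]
 [331.2145  40.9137]]
```

View pics/w3z.png

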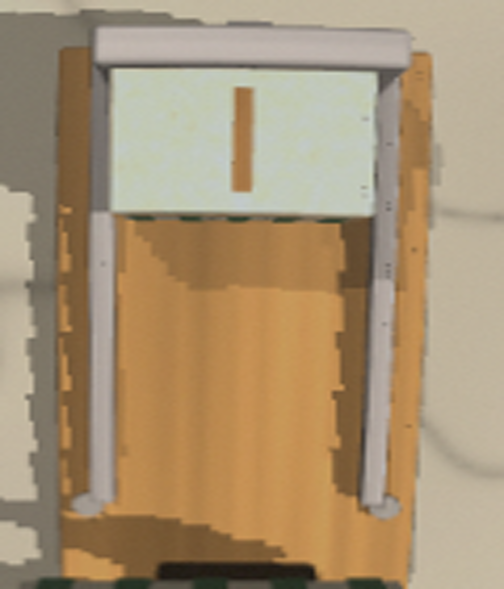

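>>> {"api": "jog_arm", "payload": {
  "claw": [48,48,48,48,48,48],
  "offset": [
    [0,40,-40],
    [0.5,71,-80],
    [0.5,71,-86],
    [0.5,71,-86],
    [0.5,71,-86],
    [0.5,71,-86]
  ],
  "yaw": [-0.004,-0.004,-0.004,-0.004,-0.004,-0.004]
}}

```text
t: 5.55
tool_pos: [0.6305, 0.1396, 0.1168]
orientation: [[-0.078, 0.997, 0.002], [0.997, 0.078, 0.0], [0.0, 0.002, -1.0]]
force: [-0.3, 0.3, -1.7]
finger_gap: 0.055
```

```bash
python3 w.py w4
```

```text
5.55 [0.6305 0.1396 0.1168] 4.451185714334363 0.05504396503826129 [-38.9178  25.314   29.3094  93.8631 -13.4435  64.2468  -1.652 ]
```

View pics/w4.png

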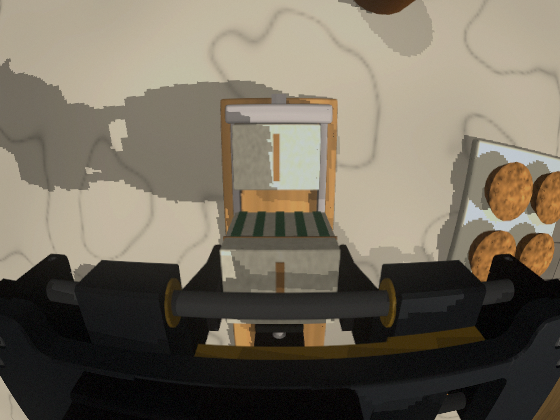

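>>> {"api": "jog_arm", "payload": {
  "claw": [48,48,48,48,48,48,48,48],
  "offset": [
    [-1.5,5.5,0],
    [-1.5,5.5,-20],
    [-1.5,5.5,-40],
    [-1.5,5.5,-55],
    [-1.5,5.5,-64],
    [-1.5,5.5,-68],
    [-1.5,5.5,-69],
    [-1.5,5.5,-69]
  ],
  "yaw": [0.009,0.009,0.009,0.009,0.009,0.009,0.009,0.009]
}}

```text
t: 6.6
tool_pos: [0.6287, 0.1461, 0.0469]
orientation: [[-0.088, 0.996, 0.001], [0.996, 0.088, 0.0], [0.0, 0.001, -1.0]]
force: [1.0, -0.3, -1.2]
finger_gap: 0.0549
```

```bash
python3 w.py w5
```

```text
6.6 [0.6287 0.1461 0.0469] 5.032941517586523 0.054936316945740846 [-38.085   29.6007  27.5319  96.9104 -15.7476  57.3021  -0.0212]
```

View pics/w5.png

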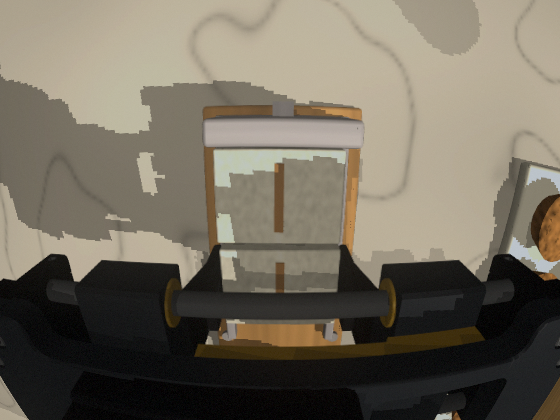

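>>> {"api": "jog_arm", "payload": {
  "claw": [48,48,48,66,80,80,80,80,80],
  "offset": [
    [0,0.5,-1],
    [0,1.5,-1.5],
    [0,1.5,-1.5],
    [0,1.5,-1.5],
    [0,1.5,-1.5],
    [0,1.5,0],
    [0,1.5,30],
    [0,1.5,80],
    [0,0,120]
  ],
  "yaw": [0,0,0,0,0,0,0,0,0]
}}

```text
t: 7.78
tool_pos: [0.6285, 0.1462, 0.1684]
orientation: [[-0.088, 0.996, 0.001], [0.996, 0.088, 0.0], [0.0, 0.001, -1.0]]
force: [0.3, 0.5, -0.1]
finger_gap: 0.0795
```

>>> {"api": "jog_arm", "payload": {
  "claw": [87,87,87,87,87,87,87,87,87,87,87,87],
  "offset": [
    [-10,-30,50],
    [-30,-80,70],
    [-52,-130,70],
    [-75,-180,70],
    [-97,-230,70],
    [-118,-280,70],
    [-138,-330,70],
    [-158,-375,70],
    [-172,-405,70],
    [-172,-410,70],
    [-172,-410,70],
    [-172,-410,70]
  ],
  "yaw": [0,-0.1,-0.23,-0.37,-0.5,-0.64,-0.78,-0.92,-1.05,-1.12,-1.12,-1.12]
}}

```text
t: 9.28
tool_pos: [0.4566, -0.2633, 0.2365]
orientation: [[0.857, 0.515, -0.0], [0.515, -0.857, 0.0], [0.0, -0.0, -1.0]]
force: [-0.3, -0.2, 0.1]
finger_gap: 0.0869
```

```bash
python3 w.py w6;python3 top.py w6 180 100 380 260 .054 120
```

```text
9.275 [ 0.4566 -0.2633  0.2365] -58.9819950191299 0.08690440757907227 [-23.7188   5.1336  52.5602 103.0065  -4.2474  73.9189 -29.0727]
bbox px [253 168] [306 208]
((456.7147216796875, -263.2722473144531), (41.1889762878418, 54.189002990722656), 26.862714767456055)
[[ 426.0998 -248.4072]
 [ 450.5853 -296.7487]
 [ 487.3297 -278.1373]
 [ 462.8441 -229.7958]]
```

View pics/w6.png

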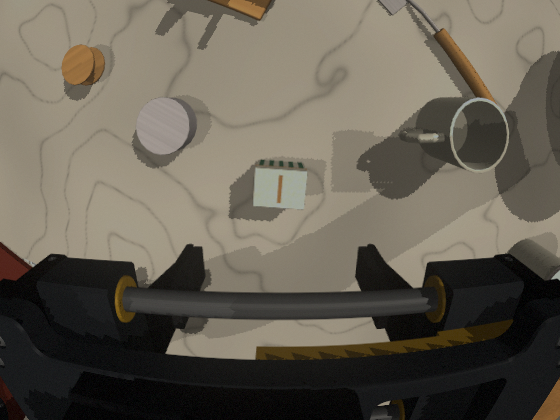

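>>> {"api": "jog_arm", "payload": {
  "claw": [87,87,87,87,87,87,48,48,48,48,48],
  "offset": [
    [0,0,-50],
    [0,0,-100],
    [0,0,-150],
    [0,0,-185],
    [0,0,-200],
    [0,0,-200],
    [0,0,-200],
    [0,0,-200],
    [0,0,-200],
    [0,0,-200],
    [0,0,-200]
  ],
  "yaw": [-0.073,-0.073,-0.073,-0.073,-0.073,-0.073,-0.073,-0.073,-0.073,-0.073,-0.073],
  "force": 12
}}

```text
t: 10.7
tool_pos: [0.4565, -0.2639, 0.0369]
orientation: [[0.893, 0.449, 0.0], [0.449, -0.893, 0.0], [0.001, -0.0, -1.0]]
force: [-1.4, 1.2, 6.4]
finger_gap: 0.0546
```

>>> {"api": "jog_arm", "payload": {
  "claw": [48,48,48,48,48,48,48,48,48,48,48,48],
  "offset": [
    [0,0,50],
    [0,0,110],
    [10,18,155],
    [32,55,165],
    [57,100,165],
    [82,145,165],
    [106,190,165],
    [130,235,165],
    [152,278,165],
    [170,315,165],
    [175,324,165],
    [175,324,165]
  ],
  "yaw": [0,0,0.1,0.25,0.4,0.55,0.7,0.85,1.0,1.14,1.192,1.192]
}}

```text
t: 12.2
tool_pos: [0.6312, 0.0608, 0.2009]
orientation: [[-0.088, 0.996, -0.001], [0.996, 0.088, -0.001], [-0.0, -0.001, -1.0]]
force: [0.7, -1.5, -0.3]
finger_gap: 0.0546
```

```bash
python3 w.py w7;python3 top.py w7 200 0 380 180 .064 120
```

```text
12.2 [0.6312 0.0608 0.2009] 5.043671656847734 0.0545760161757149 [-35.7249  20.4408  33.6262  90.3678 -11.6527  72.7913   4.7524]
bbox px [254  32] [317 127]
((626.794921875, 169.4581298828125), (54.28966522216797, 84.91609191894531), 5.263432502746582)
[[595.8696 209.247 ]
 [603.6594 124.689 ]
 [657.7202 129.6692]
 [649.9304 214.2273]]
```

View pics/w7.png

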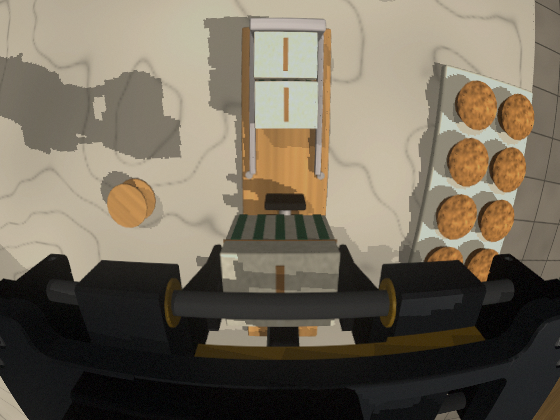

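>>> {"api": "jog_arm", "payload": {
  "claw": [48,48,48,48,48,48],
  "offset": [
    [0,20,-40],
    [1.5,41,-80],
    [1.5,41,-85],
    [1.5,41,-85],
    [1.5,41,-85],
    [1.5,41,-85]
  ],
  "yaw": [0,0,0,0,0,0]
}}

```text
t: 13.0
tool_pos: [0.6336, 0.1002, 0.118]
orientation: [[-0.086, 0.996, 0.002], [0.996, 0.086, 0.001], [0.0, 0.002, -1.0]]
force: [0.0, 0.1, -1.7]
finger_gap: 0.0546
```

```bash
python3 w.py w8;python3 top.py w8 200 0 380 220 .064 120
```

```text
13.0 [0.6336 0.1002 0.118 ] 4.909965203105159 0.054598998531326264 [-37.2013  25.0953  31.4754  94.5531 -14.2484  64.2576   2.98  ]
bbox px [234  62] [322 196]
((627.1734008789062, 169.48416137695312), (54.10946273803711, 86.03563690185547), 6.128629207611084)
[[595.6807 209.3677]
 [604.866  123.8238]
 [658.6661 129.6006]
 [649.4808 215.1445]]
```

View pics/w8.png

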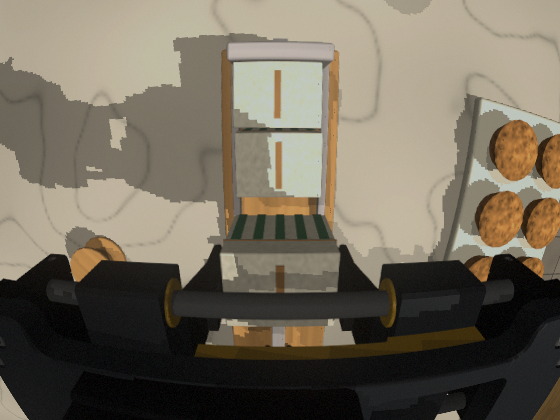

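>>> {"api": "jog_arm", "payload": {
  "claw": [48,48,48,48,48,48,48,48],
  "offset": [
    [-1,2,0],
    [-1,2,-20],
    [-1,2,-40],
    [-1,2,-56],
    [-1,2,-65],
    [-1,2,-69],
    [-1,2,-70],
    [-1,2,-70]
  ],
  "yaw": [0,0,0,0,0,0,0,0]
}}

```text
t: 14.05
tool_pos: [0.6322, 0.103, 0.047]
orientation: [[-0.087, 0.996, 0.001], [0.996, 0.087, 0.0], [0.0, 0.001, -1.0]]
force: [-0.3, -1.1, -1.2]
finger_gap: 0.0552
```

```bash
python3 w.py w9
```

```text
14.05 [0.6322 0.103  0.047 ] 4.979694815101585 0.05520176669839868 [-36.0289  29.4896  29.6929  97.7392 -16.8696  57.199    4.6635]
```

View pics/w9.png

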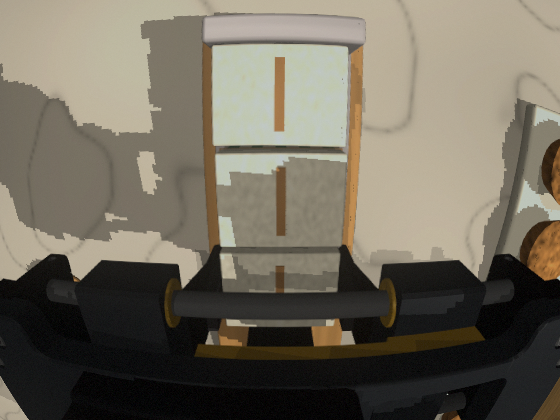

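>>> {"api": "jog_arm", "payload": {
  "claw": [48,48,48,48,66,80,80,80,80,80],
  "offset": [
    [0,1,-1.5],
    [-0.3,3,-1.5],
    [-0.3,3.5,-1.5],
    [-0.3,3.5,-1.5],
    [-0.3,3.5,-1.5],
    [-0.3,3.5,-1.5],
    [-0.3,3.5,0],
    [-0.3,3.5,30],
    [-0.3,3.5,80],
    [-0.3,0,140]
  ],
  "yaw": [0,0,0,0,0,0,0,0,0,0]
}}

```text
t: 15.35
tool_pos: [0.6307, 0.1034, 0.1872]
orientation: [[-0.088, 0.996, -0.002], [0.996, 0.088, -0.001], [-0.0, -0.002, -1.0]]
force: [1.0, 0.0, -0.0]
finger_gap: 0.0799
```

```bash
python3 w.py w10;python3 top.py w10 200 0 380 220 .064 120
```

```text
15.35 [0.6307 0.1034 0.1872] 5.025449679960369 0.07992984154088803 [-38.6271  21.5789  32.7764  90.5075 -12.0936  71.6053   1.2008]
bbox px [249  78] [315 219]
((628.5521240234375, 150.74876403808594), (54.944339752197266, 121.9430923461914), 5.107471466064453)
[[595.7611 209.0325]
 [606.6169  87.5736]
 [661.3431  92.465 ]
 [650.4873 213.9239]]
```

View pics/w10.png

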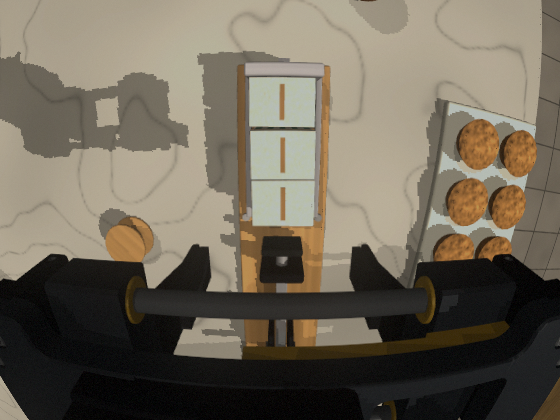

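The three cartons stand in one line. Next is the head.

>>> {"api": "jog_arm", "payload": {
  "claw": [87,87,87,87,87,87,87,87,87,87,87,87],
  "offset": [
    [0,-10,30],
    [3,-30,45],
    [5,-50,45],
    [8,-75,45],
    [10,-100,45],
    [12,-125,45],
    [15,-150,45],
    [18,-175,45],
    [20,-195,45],
    [20,-199,45],
    [20,-199,45],
    [20,-199,45]
  ],
  "yaw": [-0.15,-0.32,-0.49,-0.66,-0.83,-1.0,-1.17,-1.34,-1.5,-1.571,-1.571,-1.571]
}}

```text
t: 16.9
tool_pos: [0.6516, -0.0953, 0.2314]
orientation: [[0.996, 0.089, -0.0], [0.089, -0.996, 0.0], [-0.0, -0.0, -1.0]]
force: [-0.3, 0.6, 0.3]
finger_gap: 0.0869
```

```bash
python3 w.py w11; python3 -c "
from h import *
cv2.imwrite('pics/s2.png',camera('scene')[:,:,::-1])"
```

```text
16.9 [ 0.6516 -0.0953  0.2314] -84.88807782402576 0.08691212248404936 [-33.0989  27.3178  53.0133  84.9679 -21.9719  78.6447 -63.7297]
```

View pics/w11.png

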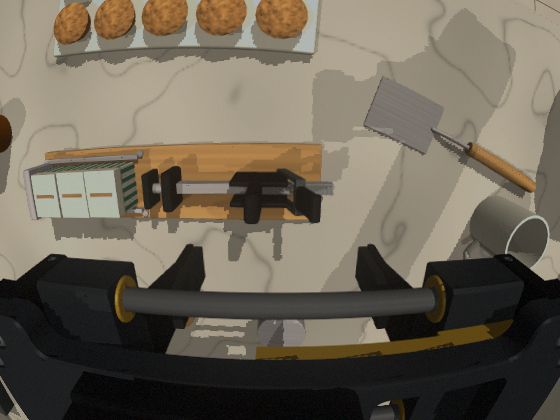

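View pics/s2.png

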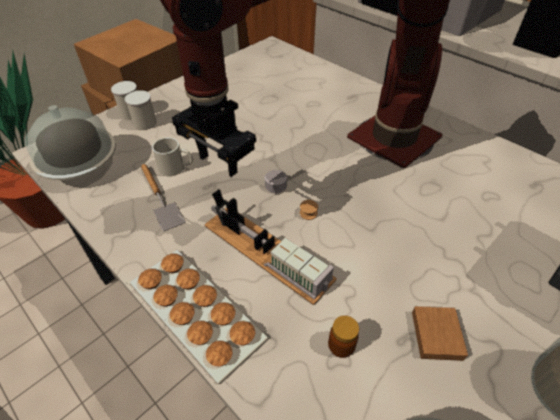

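```bash
cat > ov.py <<'E'
import sys; from h import *
def clampT(): 
    u=np.array([-.0868,.9962]); v=np.array([-u[1],u[0]]); O=np.array([.6242,.2125])-.2*u; return O,u,v
def W(P): 
    O,u,v=clampT(); P=np.atleast_2d(np.array(P,float)); return np.c_[O+P[:,:1]*.001*u+P[:,1:2]*.001*v,P[:,2]*.001]
def L(n,p,z,m):
    O,u,v=clampT(); q=(onz(n,p,z*.001,m)-O)*1000; return np.c_[q@u,q@v]
E
python3 - <<'E'
from ov import *
np.set_printoptions(precision=1,suppress=True)
d=np.load('pics/w11.npz'); m={k:d[k] for k in('K','position','attitude')}; im=d['im'][:,:,::-1].copy()
f=5;x0,y0=130,130
z=cv2.resize(im[y0:y0+110,x0:x0+160+50],None,fx=3.8,fy=3.8,interpolation=cv2.INTER_CUBIC)
def dr(P,c):
    for a in pix('wrist',W(P),m):
        cv2.circle(z,tuple(int(t) for t in ((a-[x0,y0]+.5)*3.8)),3,c,-1)
dr([(-92,-14,113),(-92,14,113),(-78,14,113),(-78,-14,113)],(0,0,255))
dr([(-136,-12,105),(-136,12,105)],(0,255,0))
dr([(-157,46,10),(-157,-46,10)],(255,0,0))
dr([(62,31,18),(62,-31,18)],(255,0,255))
cv2.imwrite('pics/w11z.png',z)
E
```

```text
(no output)
```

View pics/w11z.png

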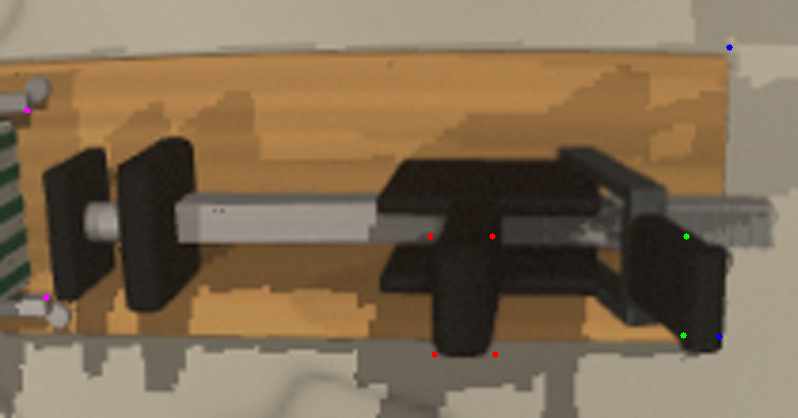

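>>> {"api": "jog_arm", "payload": {
  "claw": [87,87,87,87,87,87,87],
  "offset": [
    [-0.5,-1,-40],
    [-0.5,-1,-85],
    [-0.5,-1,-115],
    [-0.5,-1,-127],
    [-0.5,-1,-131],
    [-0.5,-1,-131],
    [-0.5,-1,-131]
  ],
  "yaw": [0,0,0,0,0,0,0]
}}

```text
t: 17.88
tool_pos: [0.6516, -0.0971, 0.1017]
orientation: [[0.996, 0.087, 0.002], [0.087, -0.996, 0.0], [0.002, 0.0, -1.0]]
force: [0.3, 0.2, -0.8]
finger_gap: 0.0874
```

```bash
python3 w.py w12
```

```text
17.875 [ 0.6516 -0.0971  0.1017] -85.02547734190003 0.0873643722397443 [-30.7304  33.2784  49.0842  93.2763 -27.0404  65.9239 -60.0694]
```

View pics/w12.png

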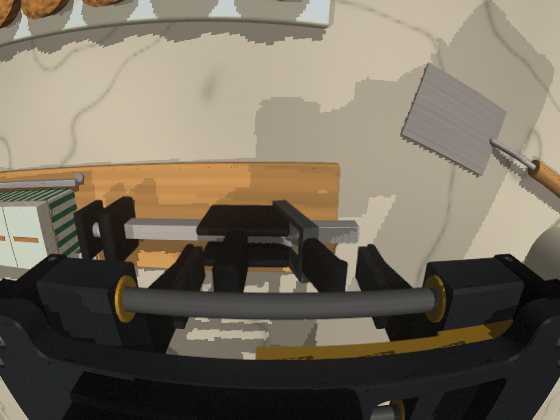

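>>> {"api": "jog_arm", "payload": {
  "claw": [78,68,62,57,52,47,43,40,38,38,38],
  "offset": [
    [0.5,-6,0],
    [0.1,-1.2,0],
    [-0.2,1.8,0],
    [-0.4,4.3,0],
    [-0.6,6.8,0],
    [-0.8,9.3,0],
    [-1,11.3,0],
    [-1.1,12.8,0],
    [-1.2,13.3,0],
    [-1.2,13.3,0],
    [-1.2,13.3,0]
  ],
  "yaw": [0,0,0,0,0,0,0,0,0,0,0],
  "force": 20
}}

```text
t: 19.3
tool_pos: [0.6499, -0.0827, 0.1009]
orientation: [[0.996, 0.087, 0.0], [0.087, -0.996, 0.001], [0.0, -0.001, -1.0]]
force: [-2.0, 0.9, 7.7]
finger_gap: 0.0389
```

```bash
python3 w.py w13
```

```text
19.3 [ 0.6499 -0.0827  0.1009] -84.99473295703321 0.03887915137199939 [-32.1339  32.9661  49.1028  93.7908 -26.8978  65.7593 -61.2721]
```

View pics/w13.png

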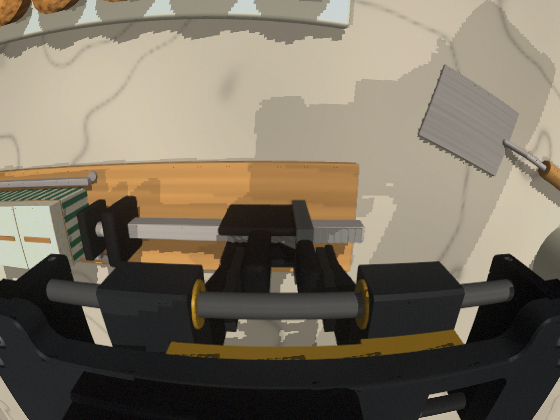

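```bash
cat > zz.py <<'E'
import sys; from ov import *
n=sys.argv[1]; x0,y0,w,h=map(int,sys.argv[2:6]); f=float(sys.argv[6])
im=np.load(f'pics/{n}.npz')['im'][:,:,::-1] if n[0]=='w' else cv2.imread(f'pics/{n}.png')
cv2.imwrite(f'pics/{n}z.png',cv2.resize(im[y0:y0+h,x0:x0+w],None,fx=f,fy=f,interpolation=cv2.INTER_CUBIC))
E
python3 zz.py w13 40 170 150 110 5.3
python3 -c "
from h import *
cv2.imwrite('pics/s3.png',camera('scene')[:,:,::-1])"; python3 zz.py s3 230 220 110 80 7
```

```text
(no output)
```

View pics/w13z.png

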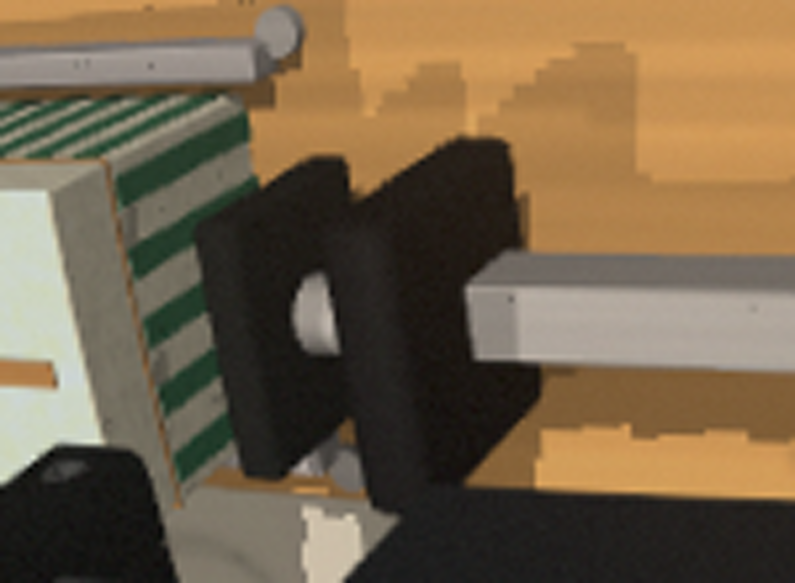

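View pics/s3z.png

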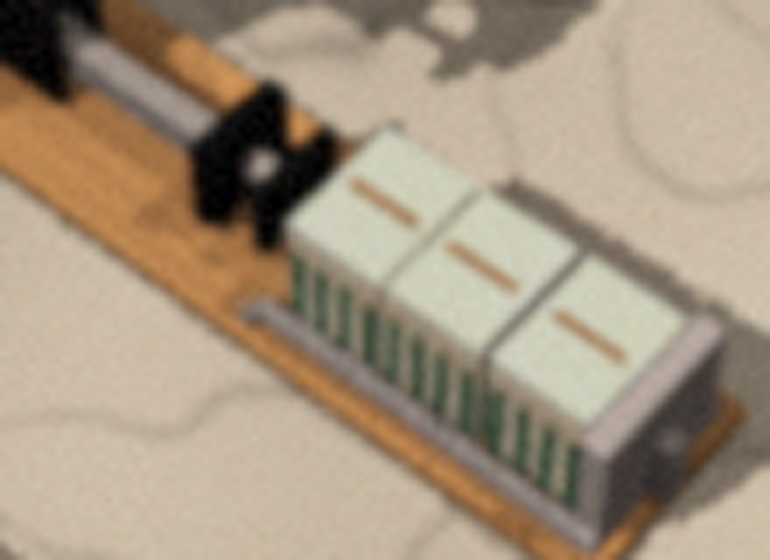

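```bash
cat > ms.py <<'E'
import sys; from ov import *
np.set_printoptions(precision=1,suppress=True)
n,x0,y0,f=sys.argv[1],*map(float,sys.argv[2:5])
d=np.load(f'pics/{n}.npz'); m={k:d[k] for k in('K','position','attitude')}
for a in sys.argv[5:]:
    x,y,z=map(float,a.split(',')); print(a,L('wrist',[(x0+(x+.5)/f-.5,y0+(y+.5)/f-.5)],z,m))
E
python3 ms.py w13 40 170 5.3 105,160,64 180,505,64 198,232,54 245,475,54 240,225,54 290,470,54 330,235,58 375,500,58 372,225,58 425,500,58
```

```text
105,160,64 [[ 58.4 -31. ]]
180,505,64 [[58.3 19.9]]
198,232,54 [[ 51.7 -17.7]]
245,475,54 [[52.4 19.6]]
240,225,54 [[ 44.  -18.7]]
290,470,54 [[43.9 18.2]]
330,235,58 [[ 26.4 -18.8]]
375,500,58 [[27.4 19.9]]
372,225,58 [[ 19.5 -20.2]]
425,500,58 [[19.  19.4]]
```

```bash
python3 ms.py w13 40 170 5.3 50,190,64 105,445,64
```

```text
50,190,64 [[ 69.8 -26.9]]
105,445,64 [[70.  11.2]]
```

>>> {"api": "jog_arm", "payload": {
  "claw": [46,54,62,70,72,72],
  "offset": [
    [0.3,-4,0],
    [0.7,-8,0],
    [1,-12,0],
    [1.4,-15.5,0],
    [1.4,-16,0],
    [1.4,-16,0]
  ],
  "yaw": [0,0,0,0,0,0],
  "force": 20
}}

```text
t: 20.15
tool_pos: [0.6513, -0.0987, 0.1002]
orientation: [[0.996, 0.087, -0.0], [0.087, -0.996, 0.001], [-0.0, -0.001, -1.0]]
force: [1.3, 2.1, 0.3]
finger_gap: 0.0712
```

```bash
python3 w.py w14
```

```text
20.15 [ 0.6513 -0.0987  0.1002] -84.98767455389489 0.07115016988449747 [-30.4738  33.4201  48.9805  93.2566 -27.1274  65.9285 -59.8342]
```

View pics/w14.png

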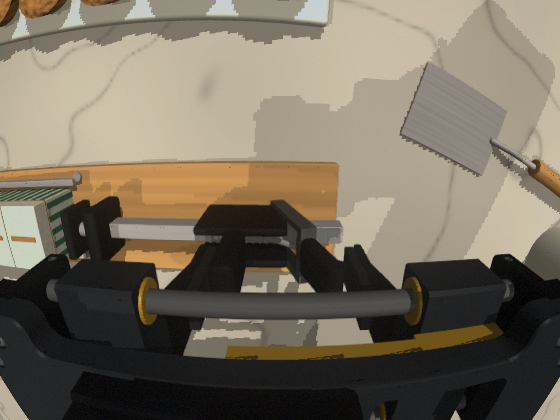

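>>> {"api": "jog_arm", "payload": {
  "claw": [64,58,53,48,44,40,38,38,38],
  "offset": [
    [-0.2,3,0],
    [-0.5,6,0],
    [-0.7,8.5,0],
    [-1,11,0],
    [-1.2,13,0],
    [-1.3,15,0],
    [-1.4,16,0],
    [-1.4,16,0],
    [-1.4,16,0]
  ],
  "yaw": [0,0,0,0,0,0,0,0,0],
  "force": 20
}}

```text
t: 21.32
tool_pos: [0.6496, -0.0828, 0.1005]
orientation: [[0.996, 0.087, -0.001], [0.087, -0.996, 0.001], [-0.001, -0.001, -1.0]]
force: [-2.6, 4.7, 1.0]
finger_gap: 0.0389
```

```bash
python3 w.py w15; python3 zz.py w15 40 170 150 110 5.3
```

```text
21.325 [ 0.6496 -0.0828  0.1005] -84.99822180709614 0.03893630967380253 [-32.1211  32.9916  49.0934  93.8179 -26.8956  65.7557 -61.2603]
```

View pics/w15z.png

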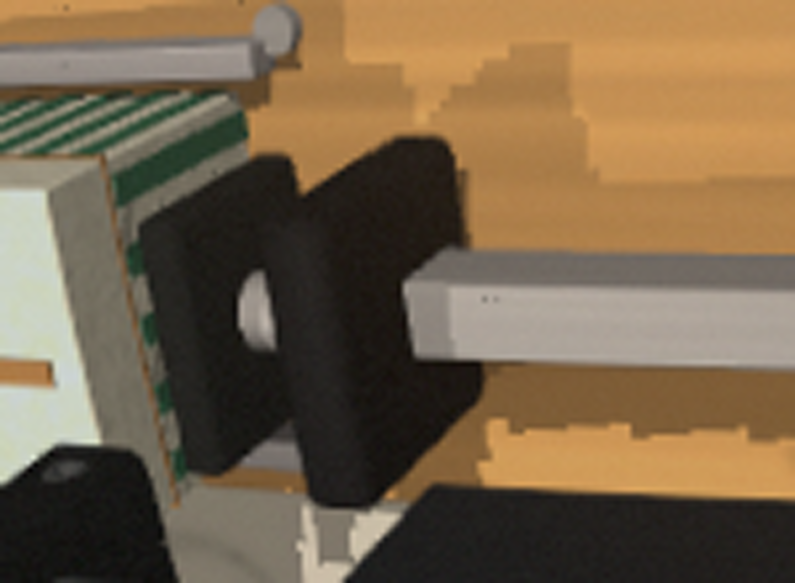

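Ten mm per squeeze: the pad is now about 8 mm short of the row. Next is a third full stroke.

>>> {"api": "jog_arm", "payload": {
  "claw": [46,54,62,70,72,72],
  "offset": [
    [0.3,-4,0],
    [0.7,-8,0],
    [1,-12,0],
    [1.4,-15.5,0],
    [1.4,-16,0],
    [1.4,-16,0]
  ],
  "yaw": [0,0,0,0,0,0],
  "force": 20
}}

```text
t: 22.12
tool_pos: [0.651, -0.0987, 0.1004]
orientation: [[0.996, 0.087, -0.001], [0.087, -0.996, 0.001], [-0.001, -0.001, -1.0]]
force: [-2.0, 4.1, 0.5]
finger_gap: 0.0714
```

>>> {"api": "jog_arm", "payload": {
  "claw": [64,58,53,48,44,40,38,38,38],
  "offset": [
    [-0.2,3,0],
    [-0.5,6,0],
    [-0.7,8.5,0],
    [-1,11,0],
    [-1.2,13,0],
    [-1.3,15,0],
    [-1.4,16,0],
    [-1.4,16,0],
    [-1.4,16,0]
  ],
  "yaw": [0,0,0,0,0,0,0,0,0],
  "force": 20
}}

```text
t: 23.25
tool_pos: [0.6496, -0.0828, 0.1005]
orientation: [[0.996, 0.087, -0.001], [0.087, -0.996, 0.001], [-0.0, -0.001, -1.0]]
force: [-5.0, 4.8, 1.7]
finger_gap: 0.0394
```

```bash
python3 w.py w16; python3 zz.py w16 20 170 150 110 5.3;python3 -c "
from h import *
cv2.imwrite('pics/s4.png',camera('scene')[:,:,::-1])"; python3 zz.py s4 230 220 110 80 7
```

```text
23.25 [ 0.6496 -0.0828  0.1005] -84.99770519837648 0.039422286375235954 [-32.1287  32.989   49.0969  93.8169 -26.8903  65.7523 -61.2671]
```

View pics/w16z.png

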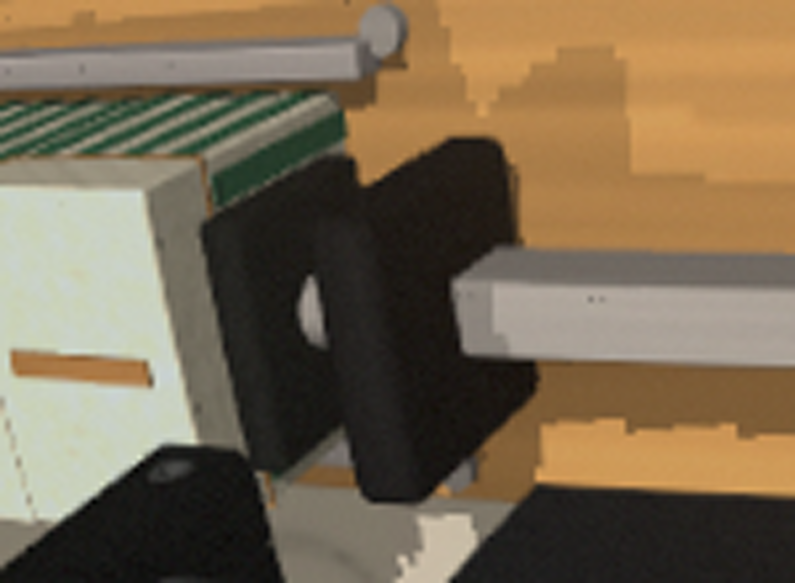

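View pics/s4z.png

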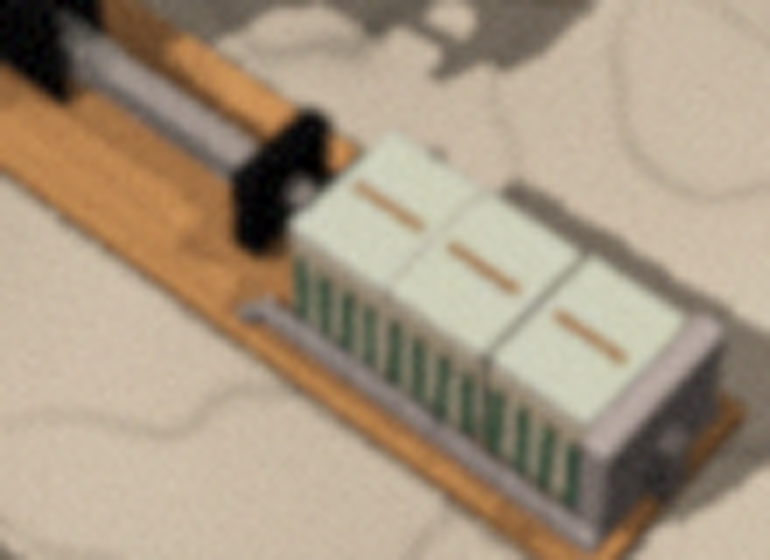

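```bash
echo w15; python3 ms.py w15 40 170 5.3 143,228,54 190,470,54 270,230,58 310,495,58 50,190,64 105,445,64; echo w16; python3 ms.py w16 20 170 5.3 205,228,54 255,470,54 320,228,58 362,495,58 148,190,64 200,435,64
```

```text
w15
143,228,54 [[ 61.3 -17.9]]
190,470,54 [[62.4 19.6]]
270,230,58 [[ 35.7 -19.2]]
310,495,58 [[38. 20.]]
50,190,64 [[ 69.3 -26.7]]
105,445,64 [[69.5 11.4]]
w16
205,228,54 [[ 69.9 -17.9]]
255,470,54 [[70.7 20.1]]
320,228,58 [[ 45.2 -19.4]]
362,495,58 [[47.8 20.7]]
148,190,64 [[ 70.9 -26.7]]
200,435,64 [[71.2  9.9]]
```

>>> {"api": "jog_arm", "payload": {
  "claw": [46,54,62,70,72,72],
  "offset": [
    [0.3,-4,0],
    [0.7,-8,0],
    [1,-12,0],
    [1.4,-15.5,0],
    [1.4,-16,0],
    [1.4,-16,0]
  ],
  "yaw": [0,0,0,0,0,0],
  "force": 25
}}

```text
t: 24.1
tool_pos: [0.651, -0.0987, 0.1004]
orientation: [[0.996, 0.087, -0.001], [0.087, -0.996, 0.001], [-0.001, -0.001, -1.0]]
force: [-2.8, 4.0, 0.4]
finger_gap: 0.0712
```

>>> {"api": "jog_arm", "payload": {
  "claw": [64,58,53,49,46,46,46,46],
  "offset": [
    [-0.2,3,0],
    [-0.5,6,0],
    [-0.7,8.5,0],
    [-1,10.5,0],
    [-1.1,12.2,0],
    [-1.1,12.2,0],
    [-1.1,12.2,0],
    [-1.1,12.2,0]
  ],
  "yaw": [0,0,0,0,0,0,0,0],
  "force": 25
}}

```text
t: 25.1
tool_pos: [0.6502, -0.0864, 0.1006]
orientation: [[0.996, 0.087, -0.0], [0.087, -0.996, 0.002], [-0.0, -0.002, -1.0]]
force: [-2.2, 4.8, 1.7]
finger_gap: 0.0464
```

```bash
python3 w.py w17; python3 zz.py w17 20 170 150 110 5.3
```

```text
25.1 [ 0.6502 -0.0864  0.1006] -84.98827473323801 0.04640346002866151 [-31.7343  33.0766  49.0645  93.6775 -26.9664  65.8039 -60.9167]
```

View pics/w17z.png

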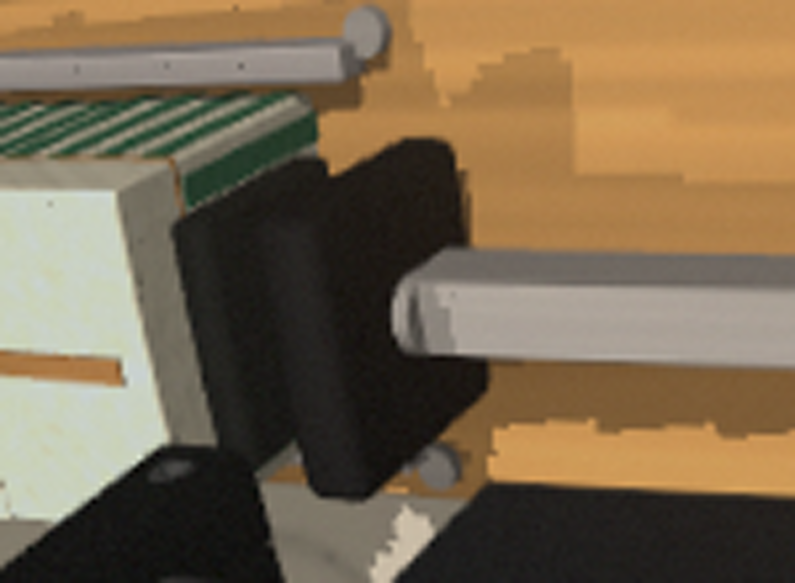

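```bash
python3 ms.py w17 20 170 5.3 178,228,54 225,460,54 270,228,58 312,492,58 118,190,64 168,440,64; python3 -c "
from h import *
cv2.imwrite('pics/s5.png',camera('scene')[:,:,::-1])"; python3 zz.py s5 230 220 110 80 7
```

```text
178,228,54 [[ 71.9 -18. ]]
225,460,54 [[73.  18.7]]
270,228,58 [[ 50.8 -19.5]]
312,492,58 [[53.7 20.7]]
118,190,64 [[ 73.5 -26.9]]
168,440,64 [[74.7 11. ]]
```

View pics/s5z.png

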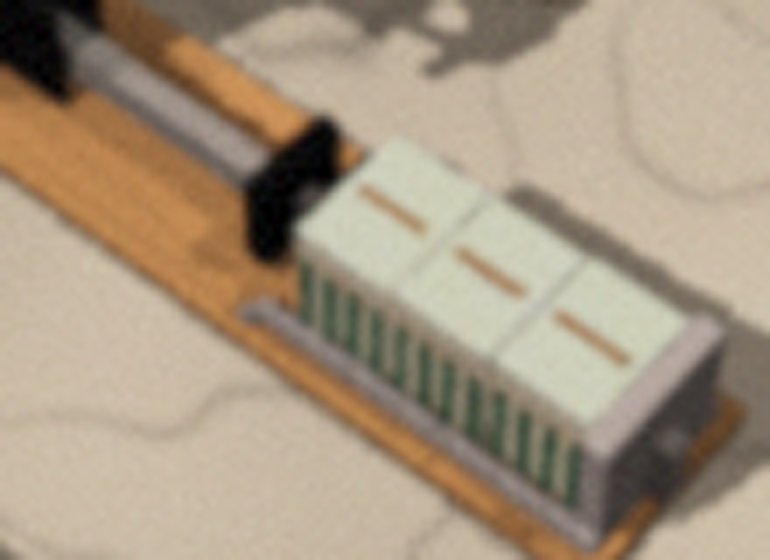

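>>> {"api": "jog_arm", "payload": {
  "claw": [44,42,42,42],
  "offset": [
    [-0.1,1,0],
    [-0.2,2,0],
    [-0.2,2,0],
    [-0.2,2,0]
  ],
  "yaw": [0,0,0,0],
  "force": 25
}}

```text
t: 25.7
tool_pos: [0.65, -0.0844, 0.1006]
orientation: [[0.996, 0.087, -0.0], [0.087, -0.996, 0.001], [0.0, -0.001, -1.0]]
force: [-1.5, 6.4, 2.5]
finger_gap: 0.0425
```

```bash
python3 w.py w18; python3 zz.py w18 20 170 150 110 5.3;python3 -c "
from h import *
cv2.imwrite('pics/s6.png',camera('scene')[:,:,::-1])
cv2.imwrite('pics/d6.png',camera('side')[:,:,::-1])"; python3 zz.py s6 240 230 70 50 11;python3 zz.py d6 200 160 170 120 4.7
```

```text
25.7 [ 0.65   -0.0844  0.1006] -84.98873070816349 0.04252265350735907 [-31.9428  33.0252  49.0792  93.7492 -26.9356  65.7674 -61.0964]
```

View pics/w18z.png

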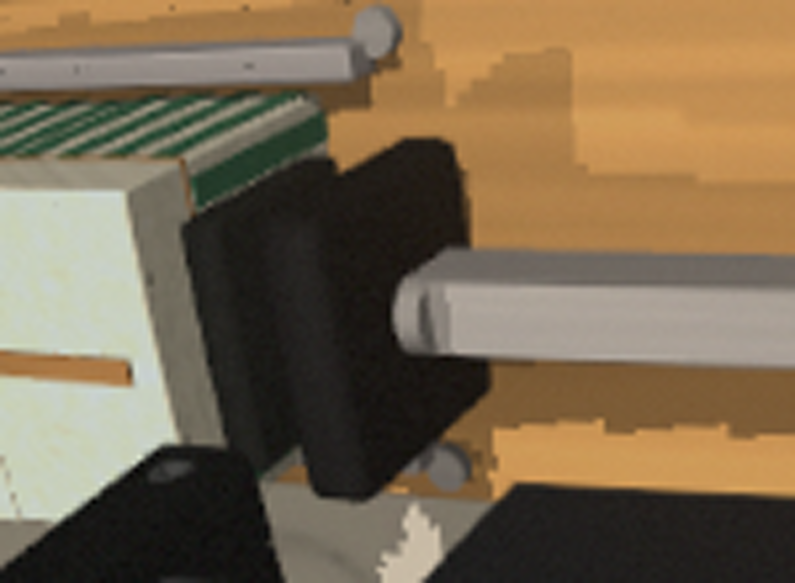

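View pics/d6z.png

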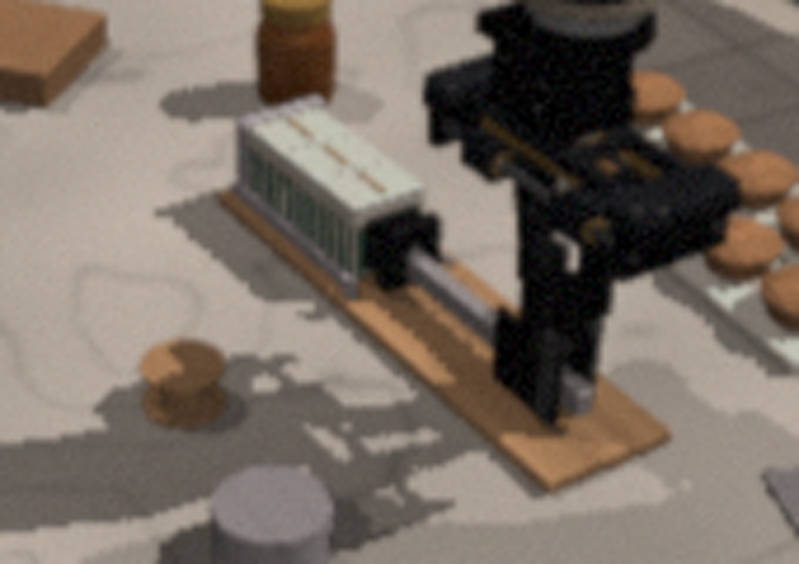

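```bash
python3 - <<'E'
from ov import *
rows=[]
for n,x0 in (('w13',70),('w15',60),('w17',45),('w18',45)):
    im=np.load(f'pics/{n}.npz')['im'][:,:,::-1]
    c=cv2.resize(im[192:268,x0:x0+76],None,fx=3.9,fy=3.9,interpolation=cv2.INTER_CUBIC).astype(float)
    c=255*np.clip(c/70,0,1)**.6; rows.append(c.astype(np.uint8))
o=np.vstack([np.hstack(rows[:2]),np.hstack(rows[2:])]); cv2.imwrite('pics/cmp.png',o); print(o.shape)
E
```

```text
(592, 592, 3)
```

View pics/cmp.png

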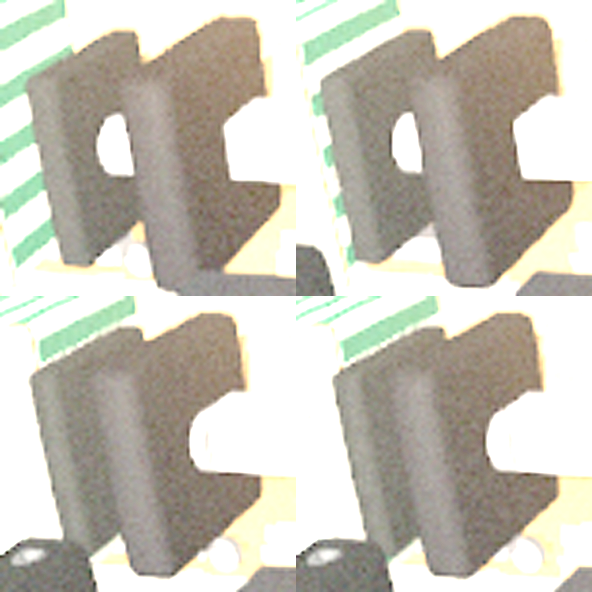

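```bash
cat > pr.py <<'E'
import sys; from ov import *
np.set_printoptions(precision=1,suppress=True,linewidth=200)
def prof(n,z,xs,v0,v1):
    d=np.load(f'pics/{n}.npz'); m={k:d[k] for k in('K','position','attitude')}; im=d['im'].astype(np.float32).mean(2)
    vs=np.linspace(v0,v1,40); X,V=np.meshgrid(xs,vs)
    p=pix('wrist',W(np.c_[X.ravel(),V.ravel(),np.full(X.size,z)]),m).astype(np.float32)
    return cv2.remap(im,p[:,0].reshape(X.shape),p[:,1].reshape(X.shape),cv2.INTER_LINEAR).mean(0)
for n,xr in (('w13',(10,62)),('w15',(20,72)),('w16',(30,82)),('w17',(30,82)),('w18',(30,82))) if len(sys.argv)<2 else [(sys.argv[1],(30,82))]:
    xs=np.arange(xr[0],xr[1],.25)
    a=prof(n,54,xs,-12,10); b=prof(n,58,xs,-12,10)
    ga=np.gradient(cv2.GaussianBlur(a[None],(0,0),3)[0]); gb=np.gradient(cv2.GaussianBlur(b[None],(0,0),3)[0])
    pk=lambda g:[(xs[i],round(float(g[i]),2)) for i in range(1,len(g)-1) if abs(g[i])>abs(g[i-1]) and abs(g[i])>=abs(g[i+1]) and abs(g[i])>.15]
    print(n,'z54',pk(ga)); print('   z58',pk(gb))
E
python3 pr.py
```

```text
w13 z54 [(np.float64(20.25), 0.88), (np.float64(25.25), -0.21), (np.float64(26.75), -0.21), (np.float64(30.75), 6.32), (np.float64(33.75), -1.06), (np.float64(37.25), -4.19), (np.float64(45.5), 0.85), (np.float64(52.75), 4.82), (np.float64(60.75), -0.29)]
   z58 [(np.float64(17.75), 0.9), (np.float64(22.75), -0.19), (np.float64(24.75), -0.21), (np.float64(28.25), 6.25), (np.float64(31.0), -1.12), (np.float64(34.5), -4.15), (np.float64(42.75), 0.89), (np.float64(49.75), 4.38), (np.float64(59.25), -0.49)]
w15 z54 [(np.float64(30.25), 0.81), (np.float64(35.75), -0.24), (np.float64(37.75), -0.23), (np.float64(41.0), 5.91), (np.float64(46.5), -4.43), (np.float64(55.25), 0.83), (np.float64(62.75), 3.91), (np.float64(67.0), 2.56), (np.float64(70.25), 0.2)]
   z58 [(np.float64(27.5), 0.83), (np.float64(32.75), -0.22), (np.float64(35.0), -0.23), (np.float64(38.25), 5.53), (np.float64(43.5), -4.36), (np.float64(52.25), 0.85), (np.float64(59.5), 4.28), (np.float64(63.75), 2.43), (np.float64(66.75), 0.23)]
w16 z54 [(np.float64(40.0), 0.8), (np.float64(45.25), -0.23), (np.float64(47.5), -0.24), (
[... 574 characters left out ...]
), (np.float64(70.5), -0.23), (np.float64(73.75), 7.68)]
   z58 [(np.float64(32.0), -4.41), (np.float64(43.0), 0.84), (np.float64(53.25), -0.67), (np.float64(62.75), 0.74), (np.float64(67.0), -0.23), (np.float64(70.25), 7.72), (np.float64(80.0), 9.56)]
w18 z54 [(np.float64(30.75), -0.84), (np.float64(32.5), 1.49), (np.float64(36.5), -4.4), (np.float64(47.75), 0.79), (np.float64(58.0), -0.66), (np.float64(66.25), 0.75), (np.float64(70.5), -0.2), (np.float64(73.75), 7.61), (np.float64(80.75), -0.17)]
   z58 [(np.float64(33.75), -4.34), (np.float64(44.75), 0.78), (np.float64(54.75), -0.68), (np.float64(62.75), 0.76), (np.float64(67.0), -0.2), (np.float64(70.25), 7.68), (np.float64(80.0), 9.54)]
```

The averaged edge profiles put the pad compression at 1.25, 4.5 and 6.25 mm over the last three frames, and the row is closed. About 0.75 mm more is needed.

>>> {"api": "jog_arm", "payload": {
  "claw": [41,40.5,40.5,40.5],
  "offset": [
    [0,0.5,0],
    [-0.1,0.8,0],
    [-0.1,0.8,0],
    [-0.1,0.8,0]
  ],
  "yaw": [0,0,0,0],
  "force": 25
}}

```text
t: 26.35
tool_pos: [0.6499, -0.0836, 0.1006]
orientation: [[0.996, 0.087, -0.0], [0.087, -0.996, 0.001], [0.0, -0.001, -1.0]]
force: [-3.1, 6.1, 1.9]
finger_gap: 0.0411
```

```bash
python3 w.py w19; python3 pr.py w19; python3 -c "
from h import *
print(r.observe()['force'])
cv2.imwrite('pics/s7.png',camera('scene')[:,:,::-1])"; python3 zz.py s7 190 180 150 120 5
```

```text
26.35 [ 0.6499 -0.0836  0.1006] -84.98416623285085 0.041147066244694976 [-32.0293  33.0048  49.0854  93.7781 -26.919   65.7485 -61.168 ]
w19 z54 [(np.float64(30.75), -0.82), (np.float64(32.5), 2.02), (np.float64(37.0), -4.39), (np.float64(48.5), 0.8), (np.float64(58.5), -0.58), (np.float64(66.25), 0.79), (np.float64(70.5), -0.23), (np.float64(73.75), 7.64)]
   z58 [(np.float64(34.25), -4.34), (np.float64(45.5), 0.8), (np.float64(55.5), -0.59), (np.float64(63.0), 0.81), (np.float64(67.25), -0.23), (np.float64(70.25), 7.74), (np.float64(80.0), 9.54)]
[-2.46929786  5.64263409  2.20811437]
```

View pics/w19.png

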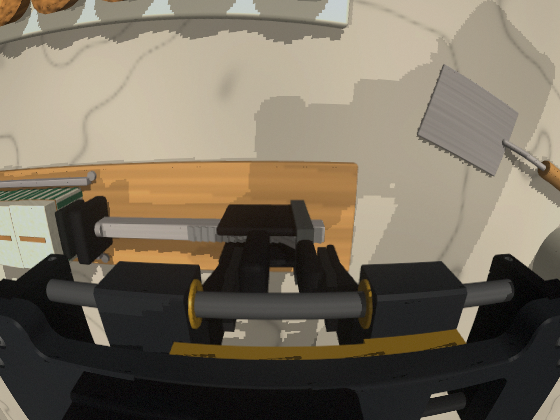

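View pics/s7z.png

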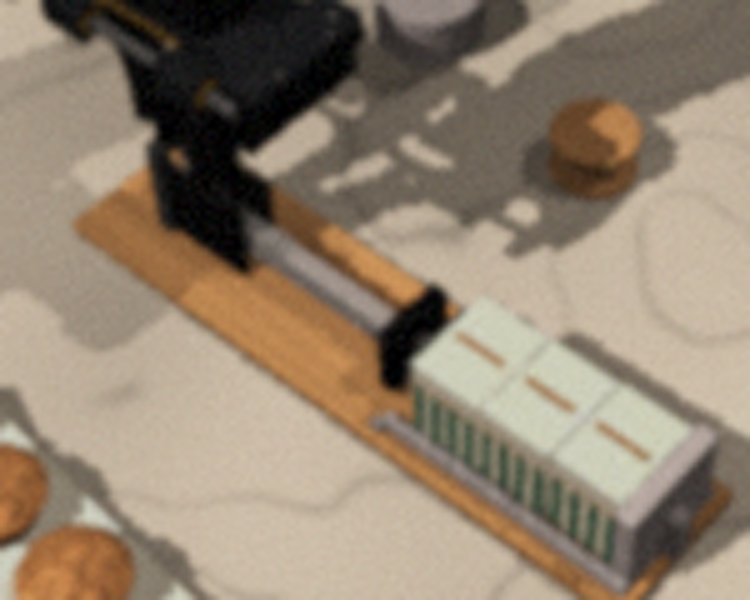

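>>> {"api": "jog_arm", "payload": {
  "claw": [40.5,40.5,40.5,40.5,40.5,40.5],
  "offset": [
    [0,0,0],
    [0,0,0],
    [0,0,0],
    [0,0,0],
    [0,0,0],
    [0,0,0]
  ],
  "yaw": [0,0,0,0,0,0]
}}

```text
t: 27.2
tool_pos: [0.6499, -0.0836, 0.1006]
orientation: [[0.996, 0.087, -0.0], [0.087, -0.996, 0.001], [0.0, -0.001, -1.0]]
force: [-2.9, 6.0, 1.5]
finger_gap: 0.041
```

```bash
python3 w.py w20; python3 pr.py w20; python3 -c "
from plant import ticket
print(ticket.finish_job())"
```

```text
27.2 [ 0.6499 -0.0836  0.1006] -84.98323649165154 0.04104344576351264 [-32.0292  33.002   49.0845  93.7807 -26.9191  65.7512 -61.1667]
w20 z54 [(np.float64(30.75), -0.84), (np.float64(32.25), 2.03), (np.float64(37.0), -4.43), (np.float64(48.0), 0.74), (np.float64(54.0), -0.23), (np.float64(58.5), -0.66), (np.float64(66.5), 0.76), (np.float64(70.5), -0.21), (np.float64(73.75), 7.6)]
   z58 [(np.float64(34.25), -4.36), (np.float64(45.0), 0.76), (np.float64(50.75), -0.21), (np.float64(55.25), -0.69), (np.float64(63.0), 0.78), (np.float64(67.25), -0.22), (np.float64(70.25), 7.67), (np.float64(80.0), 9.57)]
the job is handed in; nothing more can be done
None
```

The job is handed in at about 27 s. Both loose cartons stand upright in the channel in one closed row against the stop, and the clamp is pressed onto them and held.

- **Row:** I placed the two cartons and let go, and the later pictures show no gaps left and the tapes lined up.
- **Pumping:** I worked the trigger with three full squeezes, which moved the jaw about 10 mm each. A fourth, partial squeeze stopped short of the hard stop.
- **Pad compression:** The wrist-camera edge profiles gave 7.0 mm in one frame and about 6.3 mm in the last, with nothing having moved in between. I take it as roughly 6.5 to 7 mm of 14 mm, so half-way and well short of bottoming out.
- **Holding:** The gripper is still closed round the grip and trigger, with the finger gap steady at 41 mm and about 7 N on the wrist. By my geometry the front finger should sit about 1 mm clear of the grip face. The direction of the measured force says it is bearing on the face.
- **Other things on the counter:** I did not touch any of them, and the pictures show none of them moved.

An earlier rough, hand-picked measurement of the pad compression differed from the edge profiles by up to 1 mm, so I went by the profiles.

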